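# Dispense one enclosure foot and slide it onto the green spot

## Task

Press the orange plunger of the foot dispenser all the way down once and let it come back up, so that exactly one blue foot is pushed out of the bottom of the magazine. Then nudge that foot along the bench with the fingertips, without lifting it or tipping it over, until it lies wholly on the green round spot, and move clear. Leave the other feet in the magazine and do not disturb the solder spool, the screwdriver or the jar.

Things in the scene. Friction and masses are not known exactly. Their poses are not given: they have to be found in the camera images.
- dispenser: Grey dispenser fixed on the bench. Origin: on the bench, on the axis of the clear magazine; x points from the outlet back to the plunger, z up. Magazine 42 x 42 mm outside, 67 mm tall, open top, four stacked feet; outlet slot in its front wall at x = -21 mm. Behind it a housing 45 mm tall, 54 mm wide, x = 21 to 126 mm, with the plunger at x = 80 mm. In front of the outlet only flat sheet.
- plunger (a joint): Plunger travel: 0 = up (rest), 0.030 m = fully down (stop). Moves straight down; drives a pusher that slides the bottom foot out along the bench until its centre is about 54 mm in front (-x) of the magazine axis. Springs back up when released. 3 N at the start, 6.5 N fully down. Once it is up the next foot drops, and a second press would eject that one too.
- plunger_top (a point): Centre of the flat top of the plunger's orange round cap (40 mm diameter, 12 mm thick); 88 mm above the bench at rest, 58 mm fully down.
- foot0: The bottom foot in the magazine, the one that comes out: blue round disc with a small brass centre, 32 mm diameter, 12 mm tall, about 30 g (mass varies). Origin: centre of its underside; z is its axis. Slides freely on the bench.
- foot1: Second foot from the bottom. Identical to foot0 (32 mm diameter, 12 mm tall); must stay in the magazine. Origin: centre of its underside.
- foot2: Third foot from the bottom. Identical to foot0 (32 mm diameter, 12 mm tall); must stay in the magazine. Origin: centre of its underside.
- foot3: Top foot. Identical to foot0 (32 mm diameter, 12 mm tall); must stay in the magazine. Origin: centre of its underside.
- spot_green: Green round spot, 70 mm diameter, flat on the bench (under 1 mm, no edge to climb), to the left or the right of the outlet, 85 to 115 mm to the side. Origin: its centre. The foot goes here.
- spot_black: Black round spot of the same size on the other side of the outlet; not used this time. Origin: its centre.
- spool: Solder spool standing on end, green flanges 52 mm diameter, 42 mm tall. Origin: centre of its underside. Leave alone.
- screwdriver: Screwdriver with yellow handle lying on the bench, 150 mm long along its x axis. Leave alone.
- jar: Small amber jar, 40 mm diameter, 45 mm tall, standing on the robot's side of the outlet. Origin: centre of its underside. Leave alone.

How it is judged:
On the way, in this order (a step that is already met when the one before it is completed fails the run):
1. the plunger is pressed fully down and the bottom foot is out (value of joint plunger above 0.0275 m and x of foot0 in the frame of dispenser below -0.045 m and horizontal distance between each of foot1, foot2, foot3 and dispenser below 0.008 m).
2. the plunger is back up with one foot out (value of joint plunger below 0.004 m and x of foot0 in the frame of dispenser below -0.045 m and horizontal distance between each of foot1, foot2, foot3 and dispenser below 0.008 m), for 0.1 s.
At the end, for the whole second after the job is handed in: The ejected foot lies flat, at rest and wholly on the green spot (centres within 19 mm), the plunger is up (within 4 mm), the other three feet are still in the magazine (within 8 mm of its axis), and spool, screwdriver and jar are within 20 mm of where they stood (horizontal distance between foot0 and spot_green below 0.019 m and height (world z) of foot0 below 0.004 m and angle between foot0's own z axis and vertical below 0.1 rad and linear speed of foot0 below 0.01 m/s and value of joint plunger below 0.004 m and horizontal distance between each of foot1, foot2, foot3 and dispenser below 0.008 m and distance of each of spool, screwdriver, jar from where it was at the start of the episode below 0.02 m); the robot touches nothing.
It fails at once if the foot is pushed with the arm or the body of the gripper instead of the fingers (contact force between the arm and foot0 above 1 N).
It fails at once if a second foot leaves the magazine (horizontal distance between any of foot1, foot2, foot3 and dispenser above 0.015 m).
It fails at once if the foot is lifted off the bench or tipped over (height (world z) of foot0 above 0.006 m or angle between foot0's own z axis and vertical above 0.6 rad).
It fails at once if a bystander is moved more than 20 mm or tipped over (distance of any of spool, screwdriver, jar from where it was at the start of the episode above 0.02 m or angle between any of spool, jar's own z axis and vertical above 0.5 rad).
It also fails if it takes over 45 s, if anything falls off the work surface, if the arm or the gripper's body presses on something with over 40 N, if the wrist force passes 120 N, or if a joint passes its speed limit or range.

## Robot

A 6-joint arm with a two-finger parallel gripper is mounted at the origin on the work surface. World frame = base frame: x ahead of the robot, y to its left, z up, the work surface at z = 0. Lengths are in m, angles in rad, forces in N, time in s.
With the tool pointing down it reaches from about 0.25 to 0.775 m from the base axis. Payload 4 kg.
Tool frame: the origin (TCP) lies on the centre line of the jaws, within the pads' length; the fingertips stand 19 mm ahead of it and the grasp point (between the pads) is the TCP; x points along the fingers, z is the direction in which the jaws open and shut, and the axes are right-handed (so a half turn about x gives the same grasp; the last joint's range is limited). The gripper opens to 94 mm and grips with 3 to 60 N. Pads are 16 mm wide; open, the fingers measure 119 mm over their backs; the gripper's body (75 mm by 177 mm) begins 78 mm behind the grasp point.
Start: joints at [-1.289, 0.087, 1.371, -0, 1.684, -0.103], TCP at [0.206, -0.51, 0.225] pointing down, gripper open.
Joint ranges: [-3.1, 3.1], [-0.76, 2.03], [0.27, 2.55], [-1.08, 4.22], [0.17, 2.65], [-2.57, 2.57]. Speed limits (rad/s): [2.79, 2.79, 3.14, 3.14, 3.14, 3.14].

## Interface

Orientations are given as [roll, pitch, yaw] about the fixed x, y, z axes, in that order (R = Rz(yaw) Ry(pitch) Rx(roll)).
In Python, from bench import robot, snapshot, camera_params gives the robot as it stands.
- The arm moves only by the tool step_arm, never from a script. Its argument "motion" is text: rows parted by semicolons, each of 7 numbers parted by spaces: the opening in per cent of the stroke, from 0 (shut) to 100 (fully open), then the shift along the tool's x, y, z in cm, then the turn, a rotation vector about the tool's x, y, z in rad. A call has 1 to 20 rows; each row shifts and turns the commanded pose from where the row before left it, along the tool's axes as they then stand; what a row does not reach is not made up. A row lasts 1/12 s, in which the tool goes at most 41.7 mm and 7.16 degrees, less where a joint would pass 70% of its speed; a pose out of reach is approached as far as the arm can. A call with a gripper value outside its range is refused whole. The fingers move at their own pace and stop on an object; the grip force is fixed at half the most. Time passes only in rows, so rows that do not move let the fingers close. It gives the time, the measured TCP pose, the force and the opening at its end, in the units of the state.
- robot.get_obs(): the state, without advancing time (a new reading comes with each control period).
- snapshot(name): name is "side" or "top" or "wrist"; returns the picture (400x640x3 uint8, red, green, blue); there is no depth.
- camera_params(name): a dict with "fx", "fy", "cx", "cy" (pixels), "R" (3x3) and "t" (3): a world point X has camera coordinates R X + t. Camera axes: x right, y down, z forward; pixel columns grow to the right and rows downward; lengths in m; the calibration is good to about 2 mm. A picture is of the moment at which its call begins: read the wrist's pose just before it. camera_params takes no time and is no camera call; for the wrist camera it gives the pose at the moment of the call.
- robot.close_job(): hands the job in, once; it reports no verdict.
The state is a dict: "time": time; "joint_positions": joint angles; "qvel": joint speeds; "joint_torque": joint torques, N m; "tool_pos": TCP position; "ee_rot": TCP orientation; "wrist_force": force on the tool from outside, world axes, zero at the start; "wrist_torque": the same for the moment, N m; "width": finger opening in m.
Only numpy, scipy, OpenCV 4.12 (cv2) and the standard library are available. Lean on these libraries where they do the work, as an engineer would, in place of code of your own. Each camera call takes 0.05 s, during which the arm holds its last target.

## Working session

There is one attempt and no reset: what is moved stays moved. The work goes in short steps, Python scripts to look and compute and a tool call to move; the robot and the scene stay as the last step left them, time stands still between calls to the robot, and variables do not carry over. Pictures are saved under pics/ and viewed, and the job is handed in when it is done.

Besides the shell and the picture viewer there is one more tool, called after "Call:" as a command line: name --argument value ..., lists and objects as JSON in quotes. step_arm: Moves the arm, as the interface text tells. Its arguments: {"type":"object","properties":{"motion":{"type":"string"}},"required":["motion"]}

```bash
ls; mkdir -p pics; python3 - <<'E'
from bench import robot, snapshot, camera_params
import cv2
o=robot.get_obs(); print({k:o[k] for k in ("time","tool_pos","ee_rot","width","wrist_force")})
for n in ("side","top"):
    cv2.imwrite(f"pics/{n}0.png",snapshot(n)[:,:,::-1]); p=camera_params(n); print(n,p)
E
```

```text
pics
{'time': 0.0, 'tool_pos': array([ 0.20630554, -0.5093057 ,  0.22331557]), 'ee_rot': array([3.04681054, 1.56861074, 1.86079912]), 'width': 0.09384263185727895, 'wrist_force': array([ 0.08817697, -0.56929153,  0.22949088])}
side {'fx': 380.14537506595013, 'fy': 380.14537506595013, 'cx': 320.0843792211497, 'cy': 201.30789834649258, 'R': array([[-0.65973154, -0.7513868 ,  0.01312182],
       [-0.52451264,  0.44788697, -0.72407441],
       [ 0.53818286, -0.48457728, -0.68959703]]), 't': array([0.41938412, 0.34340609, 0.40091295])}
top {'fx': 467.11336802663925, 'fy': 467.11336802663925, 'cx': 311.63943718266853, 'cy': 195.62783486022565, 'R': array([[ 0.00414464, -0.99996618,  0.00710376],
       [-0.98759319, -0.00520831, -0.15694764],
       [ 0.15697933, -0.00636513, -0.98758138]]), 't': array([0.03941764, 0.58652186, 0.70563919])}
```

View pics/top0.png

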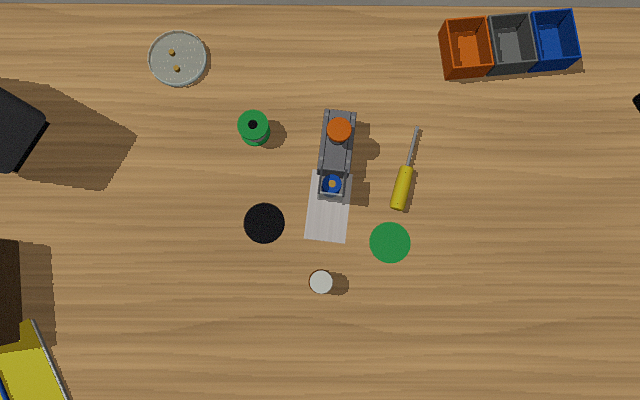

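View pics/side0.png

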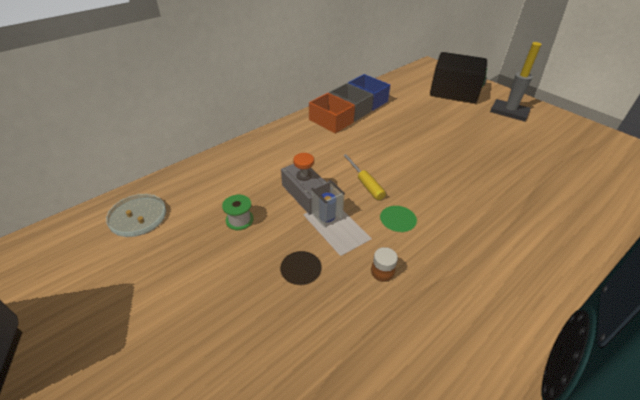

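Top view: orange cap near (339,129), magazine with blue foot (332,184), green spot (390,242), black spot (264,223), jar lid (321,282), spool (253,122), screwdriver (402,185). The side view agrees. Next I'll measure these.

```bash
cat > h.py <<'E'
from bench import robot, snapshot, camera_params
import cv2, numpy as np
def ray(p,uv,z):
    R,t=p["R"],p["t"]; c=-R.T@t
    d=R.T@np.array([(uv[0]-p["cx"])/p["fx"],(uv[1]-p["cy"])/p["fy"],1])
    return c+d*(z-c[2])/d[2]
def proj(p,X):
    q=p["R"]@np.asarray(X,float)+p["t"]; return np.array([p["fx"]*q[0]/q[2]+p["cx"],p["fy"]*q[1]/q[2]+p["cy"]])
def blobs(img,lo,hi,roi,amin=40):
    h=cv2.cvtColor(img,cv2.COLOR_RGB2HSV); m=cv2.inRange(h,np.array(lo),np.array(hi))
    k=np.zeros_like(m); x0,y0,x1,y1=roi; k[y0:y1,x0:x1]=m[y0:y1,x0:x1]
    cs,_=cv2.findContours(k,cv2.RETR_EXTERNAL,cv2.CHAIN_APPROX_NONE)
    return [(c,cv2.contourArea(c)) for c in cs if cv2.contourArea(c)>amin]
E
cat > m1.py <<'E'
from h import *
def go(n,name,lo,hi,roi,z,amin=40):
    img=cv2.imread(f"pics/{n}0.png")[:,:,::-1].copy(); p=camera_params(n)
    for c,a in blobs(img,lo,hi,roi,amin):
        m=cv2.moments(c); uv=(m["m10"]/m["m00"],m["m01"]/m["m00"])
        P=np.array([ray(p,q[0],z)[:2] for q in c]); (cx,cy),r=cv2.minEnclosingCircle(P.astype(np.float32))
        print(n,name,np.round(uv,1),a,"pt",np.round(ray(p,uv,z),4),"circ",round(cx,4),round(cy,4),"d",round(2*r,4))
go("top","cap",(3,150,80),(18,255,255),(310,100,370,150),.088)
go("side","cap",(3,150,80),(18,255,255),(285,145,325,180),.088)
for n,roi in (("top",(360,215,420,270)),("side",(370,200,425,240))): go(n,"green",(50,80,40),(85,255,255),roi,0)
for n,roi in (("top",(235,195,295,250)),("side",(270,245,330,290))): go(n,"black",(0,0,0),(180,255,55),roi,0)
go("top","spooltop",(50,80,40),(85,255,255),(230,100,275,150),.042)
go("side","spooltop",(50,80,40),(85,255,255),(215,190,260,235),.042)
go("top","blue foot",(100,100,40),(130,255,255),(310,165,355,205),.049)
go("top","jar lid",(0,0,150),(180,60,255),(300,265,340,300),.045)
go("side","jar lid",(0,0,150),(180,60,255),(370,245,405,275),.045)
go("top","sheet",(0,0,130),(180,50,255),(295,160,360,250),.0)
go("top","driver",(20,150,80),(35,255,255),(380,120,425,220),.012)
p=camera_params("top")
for c,a in blobs(cv2.imread("pics/top0.png")[:,:,::-1].copy(),(0,0,60),(180,60,255),(295,100,365,250),100):
    print(a,cv2.minAreaRect(c))
img=cv2.imread("pics/top0.png")[90:260,220:440]; cv2.imwrite("pics/crop0.png",cv2.resize(img,None,fx=3.5,fy=3.5,interpolation=cv2.INTER_CUBIC))
E
python3 m1.py
```

```text
top cap [338.7 129.2] 459.5 pt [0.6844 0.0009 0.088 ] circ 0.6844 0.001 d 0.0406
side cap [303.3 160.2] 254.0 pt [0.6812 0.0031 0.088 ] circ 0.6814 0.0019 d 0.0498
top green [389.4 242.1] 1265.5 pt [ 0.5151 -0.0895  0.    ] circ 0.5153 -0.0896 d 0.0698
side green [398.  218.3] 657.5 pt [ 0.5152 -0.0912  0.    ] circ 0.516 -0.0916 d 0.0671
top black [263.8 222.8] 1229.5 pt [0.5467 0.1227 0.    ] circ 0.5468 0.1225 d 0.0688
side black [300.4 267.5] 899.5 pt [0.5472 0.1216 0.    ] circ 0.5478 0.1209 d 0.0653
top spooltop [253.4 127.3] 879.0 pt [0.7011 0.1391 0.042 ] circ 0.7012 0.1391 d 0.0631
side spooltop [235.5 225.2] 51.0 pt [0.6631 0.1684 0.042 ] circ 0.6693 0.1606 d 0.0441
side spooltop [236.3 204.6] 408.0 pt [0.7051 0.1402 0.042 ] circ 0.7057 0.14 d 0.052
top blue foot [331.4 183.5] 279.0 pt [0.6058 0.0105 0.049 ] circ 0.6051 0.0113 d 0.0351
top jar lid [320.6 281.7] 370.0 pt [0.4501 0.0276 0.045 ] circ 0.45 0.0276 d 0.0353
side jar lid [385.4 256.3] 294.5 pt [0.4502 0.0268 0.045 ] circ 0.45 0.0262 d 0.0368
top sheet [324.7 216.8] 1762.0 pt [0.5573 0.0196 0.    ] circ 0.5766 0.0136 d 0.1377
top driver [401.2 187.8] 623.0 pt [ 0.6059 -0.1094  0.012 ] circ 0.6067 -0.1108 d 0.0795
4689.0 ((331.9769592285156, 175.18463134765625), (41.42759704589844, 131.60084533691406), 7.125016689300537)
```

View pics/crop0.png

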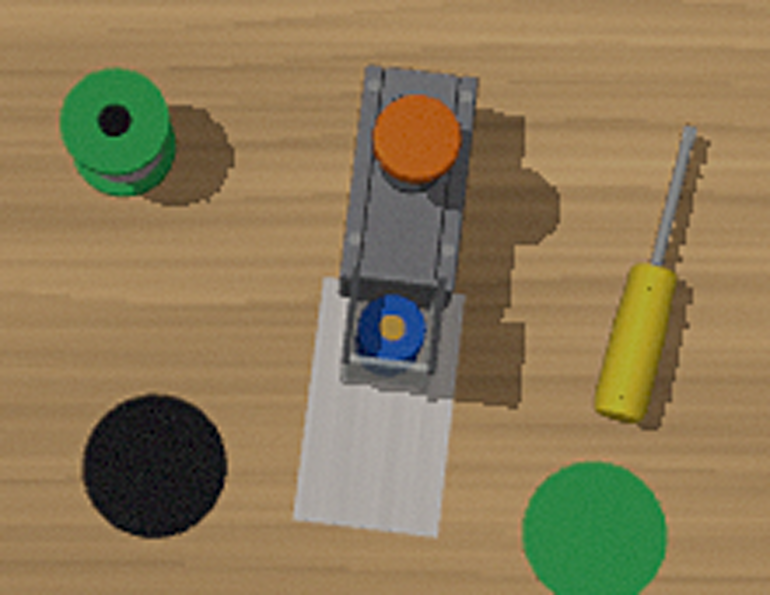

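```bash
cat >> h.py <<'E'
from scipy.spatial.transform import Rotation as Ro
def plan(target, jawdeg, o=None):
    """remaining shift/turn in tool axes to tool-down pose with jaw axis at jawdeg (mod 180, nearest)"""
    o=o or robot.get_obs(); R=Ro.from_euler("xyz",o["ee_rot"]).as_matrix()
    best=None
    for a in (jawdeg,jawdeg+180):
        a=np.radians(a); x=np.array([0,0,-1.]); z=np.array([np.cos(a),np.sin(a),0]); T=np.c_[x,np.cross(z,x),z]
        rv=Ro.from_matrix(R.T@T).as_rotvec()
        if best is None or np.linalg.norm(rv)<np.linalg.norm(best[0]): best=(rv,T)
    d=np.asarray(target)-o["tool_pos"]
    print("t",o["time"],"pos",np.round(o["tool_pos"],4),"F",np.round(o["wrist_force"],1),"w",round(o["width"],4),"jaw deg",np.round(np.degrees(np.arctan2(R[1,2],R[0,2])),1),"toolx",np.round(R[:,0],3))
    print("turn",np.round(best[0],3),"shift in present axes cm",np.round(R.T@d*100,2),"shift in target axes cm",np.round(best[1].T@d*100,2),"q",np.round(o["joint_positions"],2))
E
python3 -c "
from h import *
plan([.683,.0012,.15],-19)"
```

```text
t 0.1 pos [ 0.2063 -0.5093  0.2234] F [-0.3  0.1 -0.9] w 0.0941 jaw deg -68.0 toolx [-0.001  0.002 -1.   ]
turn [-0.854 -0.002 -0.001] shift in present axes cm [  7.41  63.34 -29.41] shift in target axes cm [ 7.34 63.79 28.45] q [-1.29  0.09  1.37  0.    1.68 -0.1 ]
```

Call:
step_arm --motion "0 0 0 0 -0.107 0 0;0 0 0 0 -0.107 0 0;0 0 0 0 -0.107 0 0;0 0 0 0 -0.107 0 0;0 0 0 0 -0.107 0 0;0 0 0 0 -0.107 0 0;0 0 0 0 -0.107 0 0;0 0 0 0 -0.105 0 0;0 0 3 1.3 0 0 0;0 0 3 1.3 0 0 0;0 0 3 1.3 0 0 0;0 0 3 1.3 0 0 0"

```text
time: 1.1
tool_pos: [0.2952, -0.4121, 0.2238]
ee_rot: [2.321, 1.57, 1.988]
wrist_force: [0.6, -0.9, -0.5]
width: 0.0174
```

```bash
python3 -c "
from h import *
plan([.683,.0012,.15],-19)"
```

```text
t 1.1 pos [ 0.2952 -0.4121  0.2238] F [ 0.6 -0.9 -0.5] w 0.0174 jaw deg -19.1 toolx [-0.     0.001 -1.   ]
turn [-0.001 -0.001 -0.001] shift in present axes cm [ 7.4  51.73 23.15] shift in target axes cm [ 7.38 51.7  23.21] q [-1.06 -0.01  1.47  0.    1.68 -0.73]
```

Call:
step_arm --motion "0 0 3.2 1.45 0 0 0;0 0 3.2 1.45 0 0 0;0 0 3.2 1.45 0 0 0;0 0 3.2 1.45 0 0 0;0 0 3.2 1.45 0 0 0;0 0 3.2 1.45 0 0 0;0 0 3.2 1.45 0 0 0;0 0 3.2 1.45 0 0 0;0 0 3.2 1.45 0 0 0;0 0 3.2 1.45 0 0 0;0 0 3.2 1.45 0 0 0;0 0 3.2 1.45 0 0 0;0 0 3.2 1.45 0 0 0;0 0 3.2 1.45 0 0 0;0 0 3.2 1.45 0 0 0;0 0 3.7 1.45 0 0 0;0 1.5 0 0 0 0 0;0 1.5 0 0 0 0 0;0 0 0 0 0 0 0;0 0 0 0 0 0 0"

```text
time: 2.77
tool_pos: [0.6817, 0.0001, 0.1924]
ee_rot: [-2.865, 1.567, 3.086]
wrist_force: [0.3, -0.3, 0.1]
width: 0.0006
```

```bash
python3 -c "
from h import *
plan([.683,.0012,.115],-19)
for n in ('wrist','side'): cv2.imwrite(f'pics/{n}1.png',snapshot(n)[:,:,::-1])"
```

```text
t 2.7667 pos [6.817e-01 1.000e-04 1.924e-01] F [ 0.3 -0.3  0.1] w 0.0006 jaw deg -19.0 toolx [-0.004  0.    -1.   ]
turn [-0.    -0.004  0.001] shift in present axes cm [7.74 0.16 0.12] shift in target axes cm [7.74 0.15 0.08] q [-0.08  0.39  1.06 -0.    1.69  0.25]
```

View pics/wrist1.png

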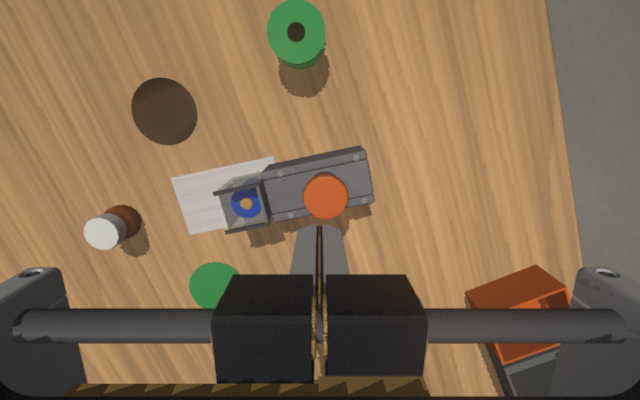

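View pics/side1.png

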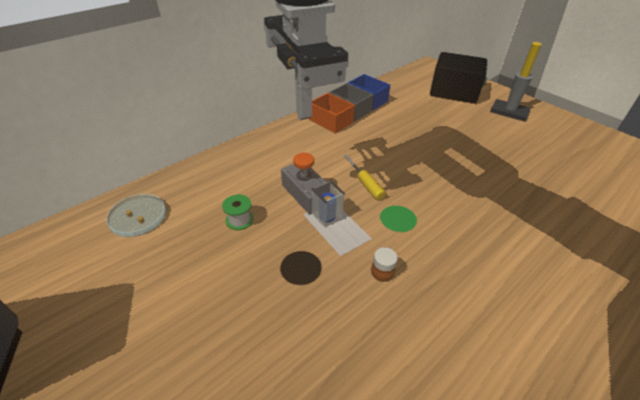

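The wrist view shows the shut fingers (tips near (319,228)) over the orange cap (325,196). In the side view the finger stands above the cap and the scene hasn't changed. I'll cross-check the cap position from the wrist image.

```bash
python3 -c "
from h import *
p=camera_params('wrist'); img=cv2.imread('pics/wrist1.png')[:,:,::-1].copy()
for nm,lo,hi,roi,z in (('cap',(3,150,80),(18,255,255),(295,165,355,225),.088),('brass',(12,80,100),(30,255,255),(235,192,258,214),.048),('green',(50,80,40),(85,255,255),(180,255,245,305),0)):
  for c,a in blobs(img,lo,hi,roi,20):
    m=cv2.moments(c);print(nm,a,ray(p,(m['m10']/m['m00'],m['m01']/m['m00']),z))
"
```

```text
cap 1524.5 [ 0.68825849 -0.00126434  0.088     ]
brass 82.5 [0.60769765 0.0072797  0.048     ]
green 1347.5 [ 0.51087024 -0.08379492  0.        ]
```

Call:
step_arm --motion "0 2 0 0.3 0 0 0;0 2 0 0 0 0 0;0 2 0 0 0 0 0;0 1.5 0 0 0 0 0;0 0.5 0 0 0 0 0;0 0 0 0 0 0 0;0 0 0 0 0 0 0"

```text
time: 3.45
tool_pos: [0.686, -0.0015, 0.1161]
ee_rot: [0.237, 1.569, -0.096]
wrist_force: [-0.3, -1.1, 0.7]
width: 0.0008
```

Call:
step_arm --motion "0 0.3 0 0 0 0 0;0 0.3 0 0 0 0 0;0 0.3 0 0 0 0 0;0 0.3 0 0 0 0 0;0 0.3 0 0 0 0 0;0 0.3 0 0 0 0 0;0 0.3 0 0 0 0 0;0 0.3 0 0 0 0 0;0 0.3 0 0 0 0 0;0 0.3 0 0 0 0 0;0 0.3 0 0 0 0 0;0 0 0 0 0 0 0"

```text
time: 4.45
tool_pos: [0.6862, -0.0012, 0.0828]
ee_rot: [0.163, 1.568, -0.169]
wrist_force: [-0.2, 0.5, 6.1]
width: 0.0004
```

Call:
step_arm --motion "0 0.2 0 0 0 0 0;0 0.2 0 0 0 0 0;0 0.2 0 0 0 0 0;0 0.1 0 0 0 0 0;0 0 0 0 0 0 0;0 0 0 0 0 0 0"

```text
time: 4.95
tool_pos: [0.6862, -0.0012, 0.0773]
ee_rot: [0.157, 1.568, -0.175]
wrist_force: [-2.0, 0.2, 8.5]
width: 0.0004
```

```bash
python3 -c "
from h import *
o=robot.get_obs();print(o['tool_pos'],o['wrist_force'])
cv2.imwrite('pics/side2.png',cv2.resize(snapshot('side')[110:290,220:440],None,fx=3,fy=3)[:,:,::-1])"
```

```text
[ 0.68623045 -0.00124616  0.07730162] [-1.95269315  0.18902439  8.51388958]
```

View pics/side2.png

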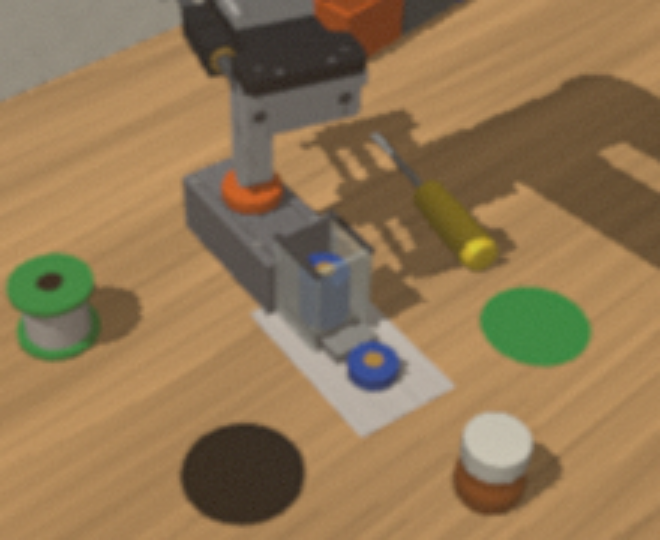

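The foot is out on the sheet at crop (373,362), with the pusher plate behind it. The 8.5 N reading suggests the plunger is at its stop. I'll press a touch more to be sure, then release.

Call:
step_arm --motion "0 0.15 0 0 0 0 0;0 0.1 0 0 0 0 0;0 0 0 0 0 0 0"

```text
time: 5.25
tool_pos: [0.6863, -0.0012, 0.0772]
ee_rot: [0.157, 1.567, -0.175]
wrist_force: [-5.7, -0.3, 14.7]
width: 0.0003
```

Call:
step_arm --motion "0 -0.3 0 0 0 0 0;0 -0.4 0 0 0 0 0;0 -0.5 0 0 0 0 0;0 -0.6 0 0 0 0 0;0 -0.8 0 0 0 0 0;0 -1 0 0 0 0 0;0 -2 0 0 0 0 0;0 -3 0 0 0 0 0;21 -3 0 0 0 0 0;21 -1 0 0 0 0 0;21 0 0 0 0 0 0;21 0 0 0 0 0 0;21 0 0 0 0 0 0"

```text
time: 6.33
tool_pos: [0.6843, -0.001, 0.195]
ee_rot: [-2.866, 1.566, 3.085]
wrist_force: [-1.1, -0.1, 0.2]
width: 0.0195
```

```bash
python3 -c "
from h import *
plan([.56,.06,.15],-19)
for n in ('wrist','side'): cv2.imwrite(f'pics/{n}3.png',snapshot(n)[:,:,::-1])
ws=[('wrist',(0,0,330,300)),('side',(330,200,360,245))]
for n,roi in ws:
  img=cv2.imread(f'pics/{n}3.png')[:,:,::-1].copy();p=camera_params(n)
  for c,a in blobs(img,(100,100,40),(130,255,255),roi,20):
    m=cv2.moments(c);uv=(m['m10']/m['m00'],m['m01']/m['m00']);print(n,np.round(uv,1),a,ray(p,uv,.011))
"
```

```text
t 6.3333 pos [ 0.6843 -0.001   0.195 ] F [-1.1 -0.1  0.2] w 0.0195 jaw deg -19.0 toolx [-0.005  0.    -1.   ]
turn [-0.    -0.005  0.001] shift in present axes cm [  4.56   1.73 -13.72] shift in target axes cm [  4.5    1.73 -13.74] q [-0.08  0.4   1.05 -0.    1.7   0.25]
wrist [204.2 201.7] 471.0 [0.55232689 0.01577569 0.011     ]
wrist [245.1 200.2] 463.0 [0.59657536 0.0024984  0.011     ]
side [344.  231.4] 163.0 [0.55123432 0.01723883 0.011     ]
```

View pics/wrist3.png

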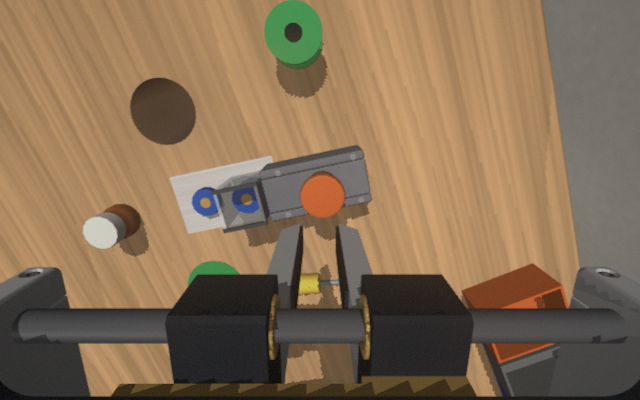

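View pics/side3.png

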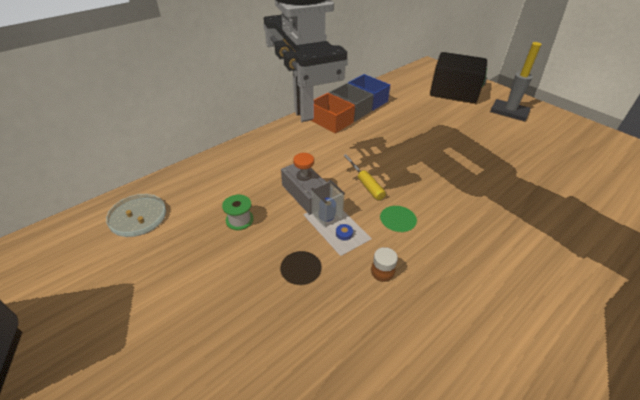

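The plunger is back up and exactly one foot is out: wrist pixel (204,202) and side pixel (344,231) both give about (0.552, 0.016). It has to travel 112 mm to the green spot. The jaws already stand across that direction, so the nearly shut fingertips can cradle the foot.

```bash
python3 -c "
from h import *
plan([.567,.0585,.06],-19.3)"
```

```text
t 6.4333 pos [ 0.6842 -0.001   0.1946] F [ 0.4  0.5 -1.2] w 0.0199 jaw deg -19.0 toolx [-0.005  0.    -1.   ]
turn [ 0.005 -0.005  0.001] shift in present axes cm [ 13.53   1.83 -12.95] shift in target axes cm [ 13.46   1.74 -13.03] q [-0.08  0.4   1.05 -0.    1.7   0.25]
```

Call:
step_arm --motion "13 0 0.45 -3.2 0 0 0;13 0 0.45 -3.2 0 0 0;13 0 0.45 -3.2 0 0 0;13 0 0.45 -3.4 0 -0.005 0;13 2.5 0 0 0 0 0;13 2.5 0 0 0 0 0;13 2.5 0 0 0 0 0;13 2.5 0 0 0 0 0;13 1.5 0 0 0 0 0;13 0 0 0 0 0 0;13 0 0 0 0 0 0"

```text
time: 7.35
tool_pos: [0.5674, 0.0581, 0.0808]
ee_rot: [-1.27, 1.569, -1.602]
wrist_force: [0.5, -0.5, 0.6]
width: 0.0124
```

```bash
python3 -c "
from h import *
plan([.567,.0585,.024],-19.3)
cv2.imwrite('pics/side4.png',cv2.resize(snapshot('side')[110:290,220:440],None,fx=3,fy=3)[:,:,::-1])
cv2.imwrite('pics/top4.png',cv2.resize(snapshot('top')[90:300,220:440],None,fx=2.8,fy=2.8)[:,:,::-1])"
```

```text
t 7.35 pos [0.5674 0.0581 0.0808] F [ 0.5 -0.5  0.6] w 0.0124 jaw deg -19.0 toolx [-0.    -0.002 -1.   ]
turn [0.005 0.001 0.002] shift in present axes cm [ 5.68  0.04 -0.05] shift in target axes cm [ 5.68  0.03 -0.05] q [ 0.    0.2   1.53 -0.    1.41  0.34]
```

View pics/side4.png

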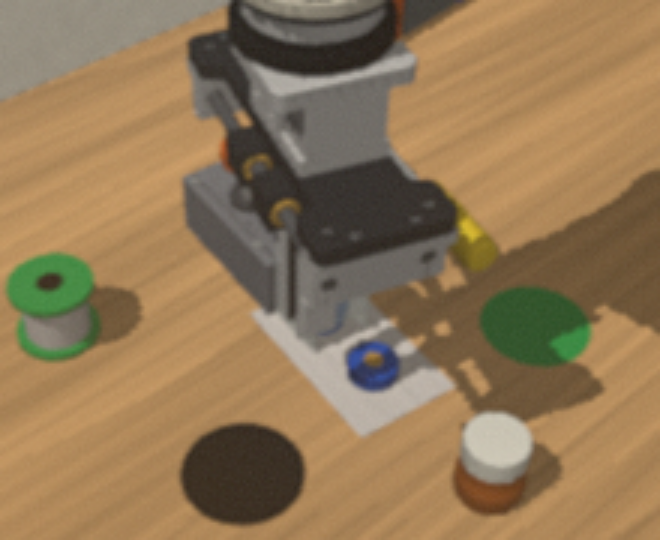

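View pics/top4.png

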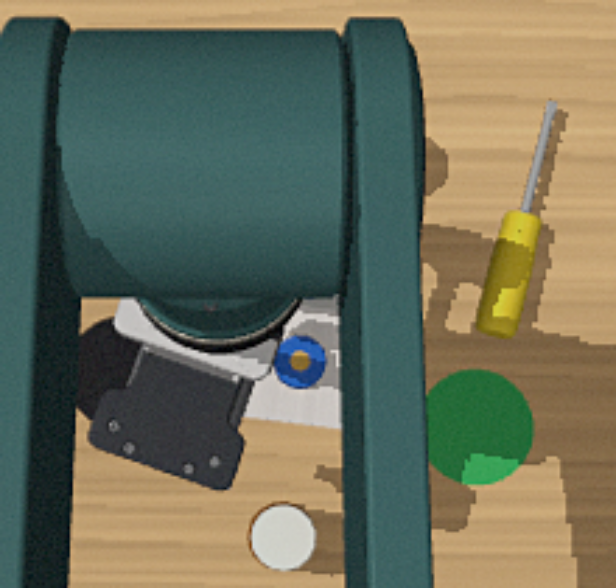

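The fingers stand beside the magazine, the foot is untouched at side crop (373,362), and the shadowed green spot is clear. Going down gently.

Call:
step_arm --motion "13 1.5 0 0 0 0 0;13 1.5 0 0 0 0 0;13 1.2 0 0 0 0 0;13 0.8 0 0 0 0 0;13 0.6 0 0 0 0 0;13 0 0 0 0 0 0;13 0 0 0 0 0 0"

```text
time: 8.03
tool_pos: [0.5694, 0.058, 0.0272]
ee_rot: [-0.001, 1.566, -0.333]
wrist_force: [0.2, 0.3, 0.2]
width: 0.0121
```

```bash
python3 -c "
from h import *
plan([.5225,-.0685,.024],-19.3)
p=camera_params('side');img=snapshot('side')
cv2.imwrite('pics/side5.png',cv2.resize(img[110:290,220:440],None,fx=3,fy=3)[:,:,::-1])"
```

```text
t 8.0333 pos [0.5694 0.058  0.0272] F [0.2 0.3 0.2] w 0.0121 jaw deg -19.0 toolx [ 0.005 -0.002 -1.   ]
turn [ 0.005  0.005 -0.   ] shift in present axes cm [  0.31 -13.48  -0.31] shift in target axes cm [  0.32 -13.48  -0.25] q [ 0.    0.25  1.58 -0.    1.3   0.34]
```

View pics/side5.png

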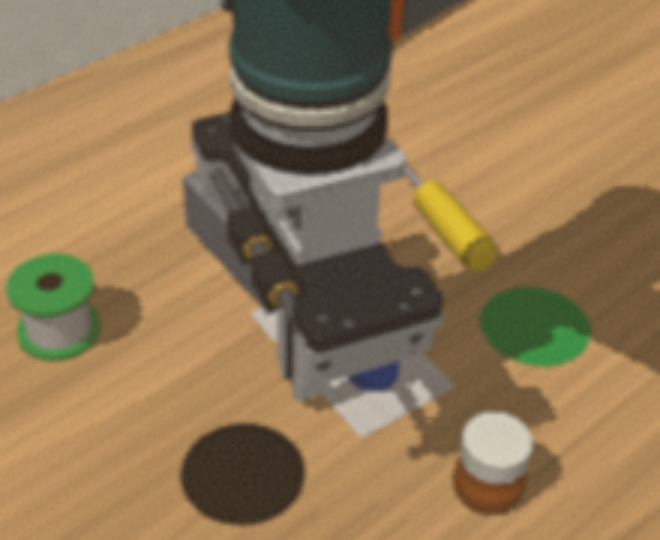

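Call:
step_arm --motion "13 0.3 0 -0.3 0 0.005 0;13 0 -0.5 0 0 0 0;13 0 -0.5 0 0 0 0;13 0 -0.5 0 0 0 0;13 0 -0.3 0 0 0 0;13 0 -0.3 0 0 0 0;13 0 -0.4 0 0 0 0;13 0 -0.4 0 0 0 0;13 0 -0.4 0 0 0 0;13 0 -0.4 0 0 0 0;13 0 -0.4 0 0 0 0;13 0 -0.4 0 0 0 0;13 0 -0.4 0 0 0 0;13 0 -0.4 0 0 0 0;13 0 -0.4 0 0 0 0;13 0 -0.4 0 0 0 0;13 0 -0.3 0 0 0 0;13 0 -0.2 0 0 0 0;13 0 0 0 0 0 0"

```text
time: 9.67
tool_pos: [0.5447, -0.0039, 0.0239]
ee_rot: [-1.62, 1.571, -1.953]
wrist_force: [0.1, -0.4, 0.3]
width: 0.0122
```

```bash
cat > foot.py <<'E'
from h import *
import sys
k=sys.argv[1]
plan([.5225,-.0685,.024],-19.3)
for n,roi in (('side',(320,190,430,250)),('top',(290,200,430,280))):
  p=camera_params(n);img=snapshot(n)
  cv2.imwrite(f'pics/{n}{k}.png',cv2.resize(img[90:300,220:440],None,fx=2.8,fy=2.8)[:,:,::-1])
  for c,a in blobs(img,(100,100,40),(130,255,255),roi,15):
    m=cv2.moments(c);uv=(m['m10']/m['m00'],m['m01']/m['m00']);P=np.array([ray(p,q[0],.012)[:2] for q in c],np.float32)
    print(n,np.round(uv,1),a,np.round(ray(p,uv,.011),4),cv2.minEnclosingCircle(P))
E
python3 foot.py 6
```

```text
t 9.6667 pos [ 0.5447 -0.0039  0.0239] F [ 0.1 -0.4  0.3] w 0.0122 jaw deg -19.1 toolx [-0. -0. -1.]
turn [ 0.004 -0.     0.   ] shift in present axes cm [-0.   -6.83  0.01] shift in target axes cm [-0.01 -6.83  0.04] q [-0.11  0.2   1.65 -0.    1.29  0.22]
side [369.8 230.4] 21.0 [ 0.5228 -0.0198  0.011 ] ((0.521255612373352, -0.01988791860640049), 0.009300611913204193)
```

View pics/side6.png

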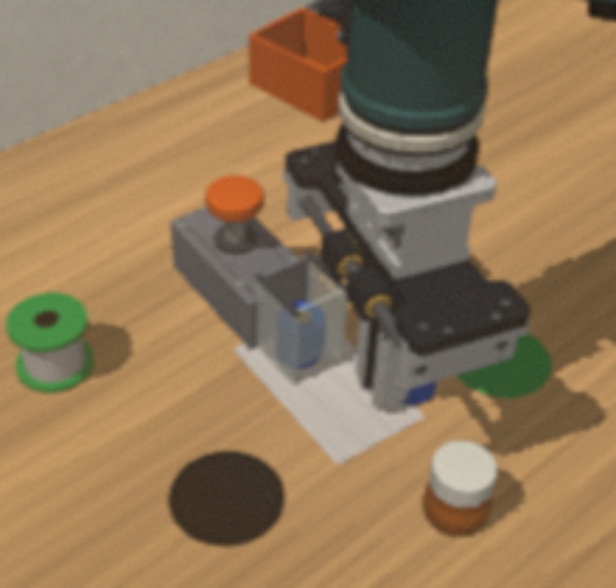

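View pics/top6.png

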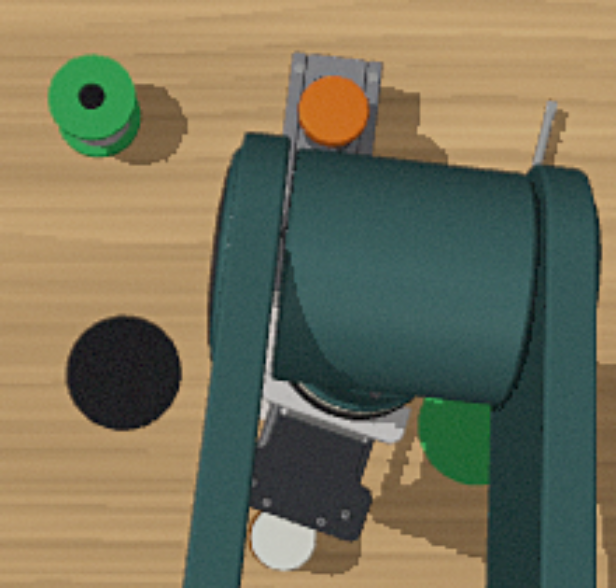

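The foot rides ahead of the fingertips (blue at side crop (420,390)), the jar and spool are in place, and the plunger is up. I'll push the remaining 6.8 cm, easing off at the end.

Call:
step_arm --motion "13 0 -0.2 0 0 0 0;13 0 -0.4 0 0 0 0;13 0 -0.4 0 0 0 0;13 0 -0.4 0 0 0 0;13 0 -0.4 0 0 0 0;13 0 -0.4 0 0 0 0;13 0 -0.4 0 0 0 0;13 0 -0.4 0 0 0 0;13 0 -0.4 0 0 0 0;13 0 -0.4 0 0 0 0;13 0 -0.4 0 0 0 0;13 0 -0.4 0 0 0 0;13 0 -0.4 0 0 0 0;13 0 -0.4 0 0 0 0;13 0 -0.4 0 0 0 0;13 0 -0.3 0 0 0 0;13 0 -0.3 0 0 0 0;13 0 -0.2 0 0 0 0;13 0 -0.1 0 0 0 0;13 0 0 0 0 0 0"

```text
time: 11.43
tool_pos: [0.523, -0.067, 0.024]
ee_rot: [-0.91, 1.571, -1.243]
wrist_force: [-0.1, 0.2, -0.2]
width: 0.0122
```

```bash
python3 foot.py 7
```

```text
t 11.4333 pos [ 0.523 -0.067  0.024] F [-0.1  0.2 -0.2] w 0.0122 jaw deg -19.0 toolx [ 0. -0. -1.]
turn [0.005 0.    0.   ] shift in present axes cm [-0.   -0.16  0.  ] shift in target axes cm [-0.   -0.16  0.  ] q [-0.23  0.17  1.7  -0.    1.28  0.1 ]
side [401.9 220.2] 26.5 [ 0.5016 -0.0836  0.011 ] ((0.5003691911697388, -0.08231215178966522), 0.010704731568694115)
```

View pics/side7.png

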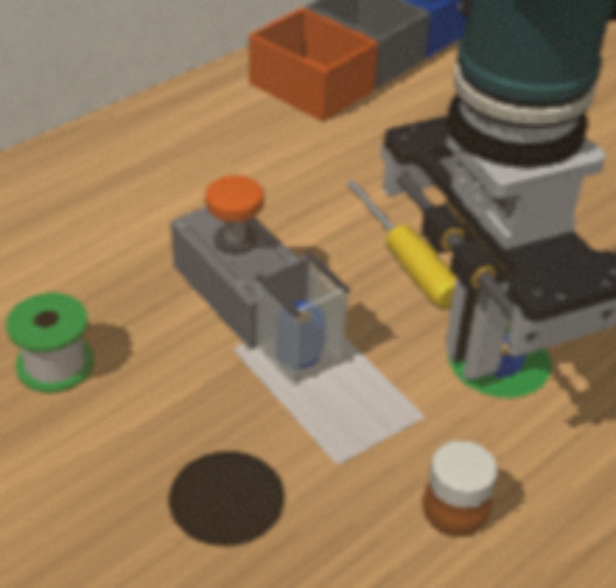

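Blue is showing on the green disc at crop (508,360). Backing off, then lifting clear to check.

Call:
step_arm --motion "13 0 0.3 0 0 0 0;13 0 0.7 0 0 0 0;13 0 1 0 0 0 0;13 0 1 0 0 0 0;13 -2 0 0 0 0 0;13 -3 0 0 0 0 0;13 -4 0 0 0 0 0;13 -4 0 0 0 0 0;13 -4 0 0 0 0 0;13 0 3.5 -1 0 0 0;13 0 3.5 -1 0 0 0;13 0 3.5 -1 0 0 0;13 0 3.5 -1 0 0 0;13 0 3.5 -1 0 0 0;13 0 3.5 -1 0 0 0;13 0 3.5 -1 0 0 0;13 0 0 0 0 0 0;13 0 0 0 0 0 0"

```text
time: 13.03
tool_pos: [0.5458, 0.2188, 0.1934]
ee_rot: [-2.299, 1.57, -2.626]
wrist_force: [-0.5, -0.1, 0.3]
width: 0.0123
```

```bash
python3 foot.py 8; python3 - <<'E'
from h import *
for n,roi in (("top",(360,205,420,275)),("side",(365,195,430,245))):
    p=camera_params(n);img=snapshot(n)
    for c,a in blobs(img,(50,80,40),(130,255,255),roi):
        P=np.array([ray(p,q[0],0)[:2] for q in c],np.float32);print(n,"spot",a,cv2.minEnclosingCircle(P))
E
```

```text
t 13.0333 pos [0.5458 0.2188 0.1934] F [-0.5 -0.1  0.3] w 0.0123 jaw deg -18.8 toolx [-0.001 -0.    -1.   ]
turn [ 0.01  -0.001  0.001] shift in present axes cm [ 16.96 -27.94   7.04] shift in target axes cm [ 16.94 -27.88   7.3 ] q [ 0.28  0.18  1.33 -0.    1.63  0.61]
side [399.4 216. ] 135.5 [ 0.5117 -0.0884  0.011 ] ((0.5102534294128418, -0.08695012331008911), 0.0178793054074049)
top [389.3 242.3] 254.0 [ 0.5141 -0.0874  0.011 ] ((0.5140976905822754, -0.08718093484640121), 0.01583479903638363)
top spot 1275.5 ((0.5150719881057739, -0.08971623331308365), 0.0350351557135582)
side spot 643.5 ((0.5163657069206238, -0.09219218790531158), 0.03334159776568413)
```

View pics/side8.png

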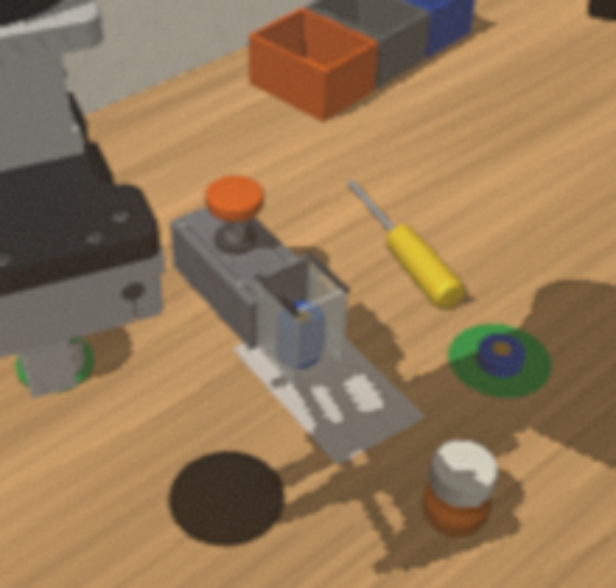

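View pics/top8.png

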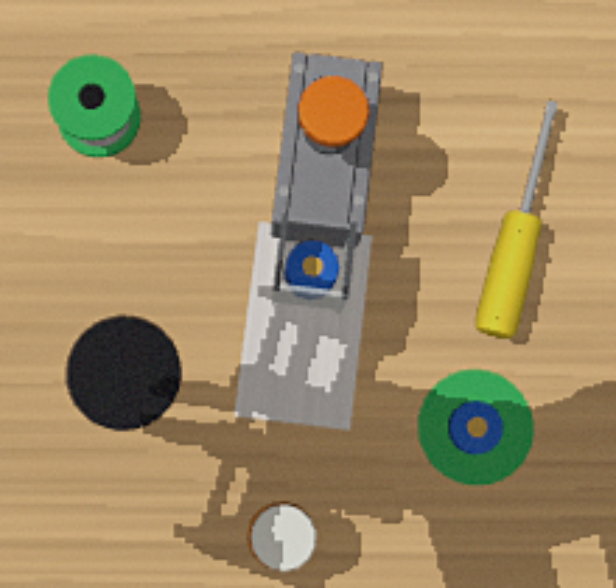

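The foot sits centred on the green spot (top crop (476,427)), the magazine still holds its feet, the plunger is up, and the spool, screwdriver and jar haven't moved. Handing in.

```bash
python3 -c "
from bench import robot
print(robot.close_job())"
```

```text
the job is handed in; nothing more can be done
None
```

I pressed the plunger once to its stop (14.7 N) and let it come back up, which pushed out one foot. I then slid that foot about 11 cm to the green spot between the nearly shut fingertips, lifted the arm clear and handed the job in at about 13 s.

**Foot:** It lies flat on the green spot. The top camera puts its centre about 2.5 mm from the spot's centre. The side camera says about 5 to 8 mm, because the foot is small in that view. Both are well inside the 19 mm limit.

**Everything else:** The pictures show the plunger up, the remaining feet still in the magazine, and the spool, screwdriver and jar where they stood. I checked these by eye in the last pictures and did not measure them again.

The only other disagreement was early on: the wrist camera differed by about 4 mm for the cap and about 7 mm for the green spot. I went by the top and side cameras for the push.

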